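Turn the cutting die over and lock the press tray

ROBOT

A 7-joint arm with a two-finger parallel gripper is mounted at the origin on the work surface. World frame = base frame: x ahead of the robot, y to its left, z up, the work surface at z = 0. Lengths are in m, angles in rad, forces in N, time in s.
With the tool pointing down it reaches from about 0.35 to 0.9 m from the base axis. Payload 19.9 kg.
Tool frame: the origin (TCP) lies on the centre line of the jaws, within the pads' length; the fingertips stand 25 mm ahead of it and the grasp point (between the pads) lies 6 mm ahead of it (r.tip_reach is the distance from the TCP to the fingertips, in m); z points along the fingers, y is the line along which they close (so a half turn about z gives the same grasp; the last joint's range is limited). The gripper opens to 94 mm and grips with 3 to 60 N. Pads are 16 mm wide; open, the fingers measure 119 mm over their backs; the gripper's body (75 mm by 177 mm) begins 78 mm behind the grasp point.
Start: joints at [-1.319, 0.417, -0.01, 1.614, 0.005, 1.111, -0.053], TCP at [0.18, 0.598, 0.23] pointing down, gripper open.
Joint ranges: [-2.81, 2.81], [-0.39, 2.02], [-1.27, 1.25], [0.06, 2.57], [-1.19, 4.33], [0.19, 2], [-2.82, 2.82]. Speed limits (rad/s): [1.89, 1.89, 2.39, 2.39, 3.01, 3.01, 3.01].

INTERFACE

Orientations are given as a 3x3 rotation matrix whose columns are the frame's x, y, z axes.
In Python, from station import r gives the robot as it stands.
- The arm moves only by the shell command python3 -m jog 'ROWS' [FORCE]. ROWS is JSON, a list of rows, each a list of 3 entries, a list of its own where there are three numbers: the shift along the tool's x, y, z in mm, then the turn about the tool's z in degrees, then the finger opening in mm, from 0 to 94. A call has 1 to 20 rows; each row is the pose to reach, as a shift and turn from the pose commanded when the call began, along the tool's axes at that moment; what a row does not reach only later rows make up. A row lasts 1/8 s, in which the tool goes at most 62.5 mm and 10.7 degrees, less where a joint would pass 70% of its speed; a pose out of reach is approached as far as the arm can. A call with a gripper value outside its range is refused whole. The fingers move at their own pace and stop on an object; FORCE is the grip in N (left out, the last holds). Time passes only in rows, so rows that repeat a pose let the fingers close. It gives the time, the measured TCP pose, the force, the opening and the grip force at its end, in the units of the state.
- r.observe(): the state, without advancing time (a new reading comes with each control period).
- r.capture(name): name is "scene" or "top" or "wrist"; returns the picture (384x512x3 uint8, red, green, blue); there is no depth.
- r.camera_model(name): a dict with "camera_matrix" (3x3 intrinsics, pixels), "rvec" (rotation vector, rad) and "tvec" (3), from world to camera coordinates, as OpenCV has them; the wrist camera has in their place "hand_eye" (4x4, takes a point from camera to tool coordinates, whose origin is the TCP and whose axes are the flange's). Camera axes: x right, y down, z forward; pixel columns grow to the right and rows downward; lengths in m; the calibration is good to about 2 mm. A picture is of the moment at which its call begins: read the wrist's pose just before it. camera_model takes no time and is no camera call.
- r.finish_job(): hands the job in; it is judged then, once.
The state is a dict: "clock": time; "joint_pos": joint angles; "joint_vel": joint speeds; "tau": joint torques, N m; "tcp_pos": TCP position; "eef_rot": TCP orientation; "ft_force": force on the tool from outside, world axes, zero at the start; "moment": the same for the moment, N m; "gripper_width": finger opening in m; "grip_force": force on a finger pad.
Only numpy, scipy, OpenCV 4.12 (cv2) and the standard library are available. Lean on these libraries where they do the work, as an engineer would, in place of code of your own. Each camera call takes 0.05 s, during which the arm holds its last target. There are 200 camera calls.

TASK

The cutting die lies on the bench with its steel rule up. Turn it over and lay it, rule down, centred and square on the white pad of the press tray, its long side along the pad's long side; set it down rather than dropping it (you may stand it in the slotted rack to change your grip). Then slide the tray's black lock grip all the way to its end stop, and leave the pot, the mallet and the shoe last where they are.

Things in the scene. Friction and masses are not known exactly. Their poses are not given: they have to be found in the camera images.
- die: loose cutting die, about 0.2 kg: plywood block 56 (x) by 120 (y) by 18 mm (z) with a D-shaped steel rule standing 8 mm out of its +z face (26 mm in all; the rule's outline is 42 mm wide in x and runs from y -31 to y +31 mm). Origin: centre of the plain plywood face, away from the rule; z points from there through the block to the rule. It starts with z up, on the bench.
- rule_tip (a point): on the die's z axis at the height of the rule's cutting edge, 26 mm from the plain face
- tray: fixed press tray: steel plate 235 (x) by 170 (y) by 8 mm on the bench, x from -150 to +85 mm; a white cutting pad 86 (x) by 150 (y) mm, 6 mm thick, lies on it with its centre at the tray's origin. Origin: bench height under the pad's centre. z up, y along the pad's long side.
- pad_center (a point): centre of the white pad's top, 14 mm above the bench
- lock (a joint): travel of the tray's lock grip in m: 0 to 0.09 (end stop), growing towards the tray's +y; it starts somewhere in the first 25 mm and needs about 2 N
- lock_top (a point): top centre of the lock grip, a black block 28 (tray x) by 20 (tray y) by 40 mm tall, its top 62.5 mm above the bench, sliding along tray y at tray x = -112 mm on an aluminium track 40 mm wide whose top is 22 mm above the bench
- rack: fixed wooden rack: base 90 (x) by 66 (y) by 10 mm, with two upright boards 80 (x) by 12 (y) mm that reach 38 mm above the bench; the slot between them is 26 mm wide in y, 28 mm deep, open at both ends, and takes the plywood of the die standing on its short end. Origin: bench height under the middle of the slot, z up.
- slot_floor (a point): middle of the slot's floor, 10 mm above the bench
- paste_pot: bystander: white pot 84 mm across, 90 mm tall, origin at the centre of its base
- mallet: bystander: dark wooden mallet standing on its head, 76 mm across, 185 mm tall, origin at the centre of its base
- last: bystander: light wooden shoe last lying on its sole, 62 by 177 by 58 mm, its long side along its y, origin at its underside about the middle
Mind the look-alikes: they are no part of the job. Several things look just like the die: the one meant starts nearest to the robot's base.

How it is judged:
On the way, in this order (a step that is already met when the one before it is completed fails the run):
1. the die lies rule down on the pad, centred and square, released and still (angle between die's own z axis and vertical above 3 rad and horizontal distance between die and pad_center below 0.015 m and angle between the y axis of die and the y axis of tray, either way round below 0.15 rad and z of rule_tip in the frame of pad_center below 0.004 m and contact force between the fingers and die below 0.1 N and linear speed of die below 0.02 m/s), for 0.2 s.
2. the lock grip is at its end stop (value of joint lock above 0.085 m), for 0.2 s.
At the end, for the whole second after the job is handed in: The die lies still on the pad with its rule down and flat (within 0.14 rad), its centre within 15 mm of the pad's centre and its long side within 0.15 rad of the pad's long side; the lock grip is within 5 mm of its end stop (beyond 0.085 m); the die was laid first, the lock slid after (angle between die's own z axis and vertical above 3 rad and horizontal distance between die and pad_center below 0.015 m and angle between the y axis of die and the y axis of tray, either way round below 0.15 rad and z of rule_tip in the frame of pad_center below 0.004 m and linear speed of die below 0.02 m/s and value of joint lock above 0.085 m); the robot touches nothing.
It fails at once if the die is dropped: it moves faster than 0.5 m/s while the fingers do not touch it (linear speed of die above 0.5 m/s and contact force between the fingers and die below 0.01 N).
It fails at once if the pot, the mallet or the last is moved by more than 30 mm or tipped over (distance of any of paste_pot, mallet, last from where it was at the start of the episode above 0.03 m or angle between any of paste_pot, mallet, last's own z axis and vertical above 0.5 rad).
It also fails if it takes over 67 s, if anything falls off the work surface, if the arm or the gripper's body presses on something with over 40 N, if the wrist force passes 120 N, or if a joint passes its speed limit or range.

## Working session

There is one attempt and no reset: what is moved stays moved. The work goes in short steps, Python scripts to look and compute and a shell command to move; the robot and the scene stay as the last step left them, time stands still between calls to the robot, and variables do not carry over. Pictures are saved under pics/ and viewed, at most 13 in all, crops included, and the job is handed in when it is done.

```bash
ls; mkdir -p pics
python3 - <<'E'
from station import r
import cv2,numpy as np
for n in ["scene","top"]:
    im=r.capture(n); cv2.imwrite(f"pics/{n}0.png",cv2.resize(im[:,:,::-1],(800,600),interpolation=cv2.INTER_CUBIC))
    print(n,r.camera_model(n))
o=r.observe();print(o); print(r.camera_model("wrist"))
E
```

```text
pics
scene {'camera_matrix': array([[373.74621074,   0.        , 261.85808755],
       [  0.        , 373.74621074, 185.01048714],
       [  0.        ,   0.        ,   1.        ]]), 'rvec': array([ 2.06540874,  1.25959633, -0.49926797]), 'tvec': array([-0.22524866, -0.34932948,  1.34581675])}
top {'camera_matrix': array([[397.88182011,   0.        , 261.19977023],
       [  0.        , 397.88182011, 193.2600781 ],
       [  0.        ,   0.        ,   1.        ]]), 'rvec': array([ 2.10913545, -2.16041688,  0.16844305]), 'tvec': array([-0.05617031,  0.61319234,  0.99289861])}
{'clock': 0.1, 'joint_pos': array([-1.31948339,  0.41790714, -0.01026926,  1.61412109,  0.00467736,
        1.11071081, -0.05301109]), 'joint_vel': array([-0.00127986, -0.00048313, -0.00103129, -0.00102175, -0.00016769,
       -0.00059863, -0.00053445]), 'tau': array([ 2.77800871e-03, -8.52584624e+01,  6.40789401e-01, -4.26694536e+01,
       -4.88641451e-02,  1.62420975e-02,  5.74108799e-05]), 'tcp_pos': array([0.18033364, 0.59808277, 0.22988945]), 'eef_rot': array([[-9.57423036e-01,  2.88688533e-01, -2.46316325e-04],
       [ 2.88688627e-01,  9.57422413e-01, -1.09536033e-03],
       [-8.03891975e-05, -1.11983194e-03, -9.99999370e-01]]), 'ft_force': array([ 0.24304205, -0.13059561,  0.03663642]), 'moment': array([0.0147583 , 0.00297688, 0.01802433]), 'grip_force': 0.0, 'gripper_width': 0.09388893455888471}
{'camera_matrix': array([[285.59306465,   0.        , 257.91322816],
       [  0.        , 285.59306465, 199.2435126 ],
       [  0.        ,   0.        ,   1.        ]]), 'hand_eye': array([[ 4.69392545e-05, -9.68668761e-01, -2.48356254e-01,
         7.29028536e-02],
       [ 9.99999160e-01, -2.76139728e-04,  1.26603272e-03,
         1.09861969e-04],
       [-1.29494737e-03, -2.48356105e-01,  9.68667935e-01,
        -1.54612491e-01],
       [ 0.00000000e+00,  0.00000000e+00,  0.00000000e+00,
         1.00000000e+00]])}
```

View pics/top0.png

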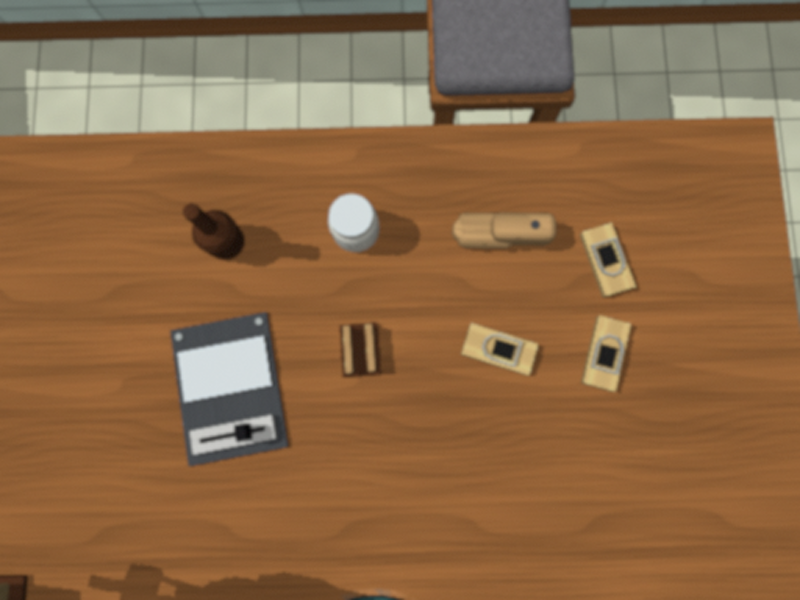

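View pics/scene0.png

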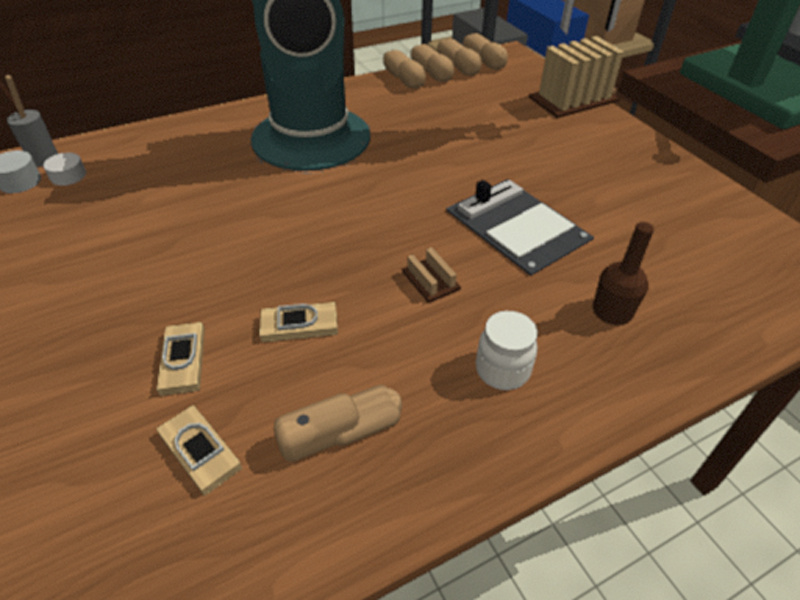

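The top view shows three dies, at (500,349), (607,353) and (608,259). The tray's pad is at about (225,369), the lock grip at (243,432), the rack at (360,350), the pot at (353,222), the mallet at (215,235) and the last at (505,230). The scene view shows the same layout with the robot base behind it.

```bash
cat > h.py <<'E'
import numpy as np,cv2
from station import r
def ray(cam,px,z,obs=None):
    """pixel (native) -> world point on plane z"""
    m=r.camera_model(cam); K=m["camera_matrix"]
    d=np.linalg.inv(K)@[px[0],px[1],1]
    if cam=="wrist":
        o=obs or r.observe(); H=m["hand_eye"]; R=o["eef_rot"]@H[:3,:3]; c=o["tcp_pos"]+o["eef_rot"]@H[:3,3]
        d=R@d
    else:
        R=cv2.Rodrigues(m["rvec"])[0]; c=-R.T@m["tvec"]; d=R.T@d
    return c+d*(z-c[2])/d[2]
def go(p,yaw=None):
    """shift (tool axes, mm) to world TCP p; turn (deg) so that tool y is along world angle yaw (mod pi)"""
    o=r.observe(); s=o["eef_rot"].T@(np.array(p)-o["tcp_pos"])*1000
    print("shift",s.round(1))
    if yaw is not None:
        y=o["eef_rot"][:,1]; a=np.arctan2(y[1],y[0])
        t=-(yaw-a); t=(t+np.pi/2)%np.pi-np.pi/2
        print("turn",np.degrees(t).round(1),"or",np.degrees(t-np.sign(t)*np.pi).round(1))
E
python3 - <<'E'
from h import *
S=.64
def P(l,z): return np.array([ray("top",(a*S,b*S),z)[:2] for a,b in l])
for n,l,z in [("die",[(472,323),(540,347),(532,375),(462,353)],.018),("die2",[(598,317),(632,322),(617,390),(584,384)],.018),("pad",[(177,352),(266,336),(272,387),(184,402)],.014),("rack",[(343,325),(375,324),(378,374),(345,375)],.02),("lock",[(243,430)],.0625),("track",[(190,432),(274,417),(277,438),(192,455)],.022),("pot",[(352,215)],.09)]:
    q=P(l,z); print(n,q.round(3).tolist(),"c",q.mean(0).round(4),"|c|",np.hypot(*q.mean(0)).round(3))
    if len(q)==4:
        e1=q[1]-q[0]; e2=q[3]-q[0]; print("  ",np.linalg.norm(e1),np.degrees(np.arctan2(e1[1],e1[0])),np.linalg.norm(e2),np.degrees(np.arctan2(e2[1],e2[0])))
m=r.camera_model("top");print(cv2.projectPoints(np.array([[.18,.598,.23]]),m["rvec"],m["tvec"],m["camera_matrix"],None)[0]/S)
E
```

```text
die [[0.578, -0.18], [0.533, -0.294], [0.486, -0.278], [0.526, -0.161]] c [ 0.531  -0.2279] |c| 0.578
   0.12242559413044614 -111.08531947498214 0.054528524147637994 159.50506609458904
die2 [[0.583, -0.396], [0.573, -0.454], [0.458, -0.419], [0.469, -0.364]] c [ 0.5206 -0.4085] |c| 0.662
   0.05843035215673106 -99.91625752647008 0.11784584487055885 164.30367262237166
pad [[0.54, 0.328], [0.564, 0.175], [0.477, 0.164], [0.455, 0.313]] c [0.5091 0.245 ] |c| 0.565
   0.1544321242146255 -81.09866841974177 0.08641373308815466 -170.0159654041669
rack [[0.579, 0.042], [0.58, -0.013], [0.494, -0.017], [0.494, 0.039]] c [0.5367 0.0127] |c| 0.537
   0.05493637449540405 -89.59017754864097 0.08542800235600607 -178.10476011507768
lock [[0.408, 0.199]] c [0.408  0.1989] |c| 0.454
track [[0.405, 0.298], [0.427, 0.158], [0.392, 0.153], [0.368, 0.294]] c [0.398  0.2257] |c| 0.458
   0.1416542590971579 -81.33125349079762 0.03777392117580184 -173.06031195114508
pot [[0.753, 0.018]] c [0.7527 0.0182] |c| 0.753
[[[-106.80894739  624.34937973]]]
```

Run:
```python
from h import *
go([.53,-.225,.23],np.radians(159.5))
```

```text
shift [-572.4 -687.1    0.7]
turn -86.3 or 93.7
```

```bash
python3 -m jog '[[[-100,-120,0],16,94],[[-200,-240,0],32,94],[[-300,-360,0],50,94],[[-400,-480,0],66,94],[[-500,-600,0],82,94],[[-572,-687,0],93.7,94],[[-572,-687,0],93.7,94],[[-572,-687,0],93.7,94],[[-572,-687,0],93.7,94],[[-572,-687,0],93.7,94],[[-572,-687,0],93.7,94],[[-572,-687,0],93.7,94],[[-572,-687,0],93.7,94],[[-572,-687,0],93.7,94],[[-572,-687,0],93.7,94],[[-572,-687,0],93.7,94],[[-572,-687,0],93.7,94]]' 5
python3 - <<'E'
from h import *
o=r.observe();print(o["clock"],o["tcp_pos"],o["eef_rot"][:,1],o["joint_pos"].round(2))
im=r.capture("wrist");cv2.imwrite("pics/w1.png",cv2.resize(im[:,:,::-1],(800,600),interpolation=cv2.INTER_CUBIC))
E
```

```text
clock: 2.22
tcp_pos: [0.5295, -0.2234, 0.2303]
eef_rot: [[0.349, 0.937, -0.0], [0.937, -0.349, 0.001], [0.0, -0.001, -1.0]]
ft_force: [-0.4, 0.2, -0.3]
gripper_width: 0.0938
grip_force: 0.0
2.225 [ 0.52953588 -0.22335113  0.23027655] [ 9.37120170e-01 -3.49006329e-01 -6.07270217e-04] [-0.25  0.41  0.77  1.76 -0.32  1.1   0.27]
```

View pics/w1.png

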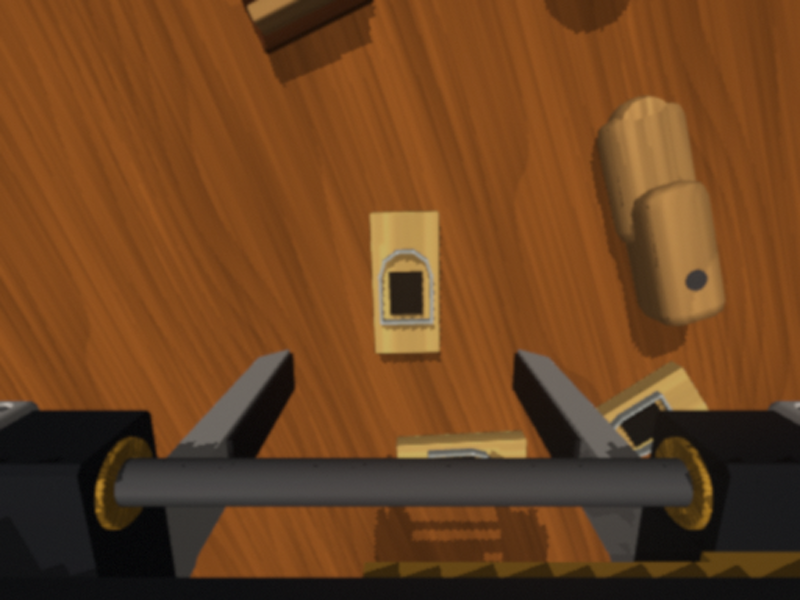

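The wrist view shows the die straight ahead, with its top face at (370,213), (439,211), (440,352) and (376,353). The D's round end points towards the top of the picture, which is the rack side.

Run:
```python
from h import *
q=np.array([ray("wrist",(a*.64,b*.64),.018)[:2] for a,b in [(371,213),(439,211),(440,352),(376,353)]])
c=q.mean(0); e=(q[0]+q[1]-q[2]-q[3])/2; L=np.linalg.norm(e); u=e/L; print(q.round(4).tolist(),c,L,np.linalg.norm(q[1]-q[0]),np.linalg.norm(q[2]-q[3]),np.degrees(np.arctan2(u[1],u[0])))
g=c+.05*u; print(g); go([*g,.028],np.arctan2(u[1],u[0])+np.pi/2)
```

```text
[[0.5253, -0.1576], [0.5771, -0.1752], [0.5384, -0.2885], [0.4859, -0.27]] [ 0.53168227 -0.22278843] 0.11938062775379406 0.054656461555800825 0.055672377965887185 70.9277085216931
[ 0.54802031 -0.17553308]
shift [ 50.9   0.7 202.5]
turn -1.3 or 178.7
```

```bash
python3 -m jog '[[[51,1,60],-1.3,94],[[51,1,120],-1.3,94],[[51,1,170],-1.3,94],[[51,1,202],-1.3,94],[[51,1,202],-1.3,94],[[51,1,202],-1.3,94],[[51,1,202],-1.3,50],[[51,1,202],-1.3,50],[[51,1,202],-1.3,50],[[51,1,202],-1.3,50],[[51,1,202],-1.3,50],[[51,1,202],-1.3,50]]' 5
```

```text
clock: 3.78
tcp_pos: [0.5485, -0.177, 0.0285]
eef_rot: [[0.329, 0.945, -0.0], [0.945, -0.329, 0.0], [0.0, -0.0, -1.0]]
ft_force: [-0.5, 1.2, 2.1]
gripper_width: 0.056
grip_force: 5.0
```

```bash
python3 -m jog '[[[-2,0,-14],0,50],[[-6,0,-28],0,50],[[-12,0,-41],0,50],[[-20,0,-54],0,50],[[-29,0,-64],0,50],[[-39,0,-75],0,50],[[-51,0,-83],0,50],[[-64,0,-91],0,50],[[-77,0,-96],0,50],[[-91,0,-99],0,50],[[-105,0,-101],0,50],[[-120,0,-101],0,50],[[-120,0,-101],0,50]]' 5
python3 - <<'E'
from h import *
a=r.capture("scene");b=r.capture("wrist")
cv2.imwrite("pics/s2.png",np.hstack([cv2.resize(a[130:330,60:300,::-1],(480,400),interpolation=cv2.INTER_CUBIC),cv2.resize(b[100:,150:350,::-1],(300,400))]))
E
```

```text
clock: 5.4
tcp_pos: [0.5083, -0.2917, 0.1293]
eef_rot: [[0.33, 0.944, -0.001], [0.944, -0.33, -0.0], [-0.001, -0.0, -1.0]]
ft_force: [-0.8, 0.2, -1.7]
gripper_width: 0.0562
grip_force: 5.0
```

View pics/s2.png

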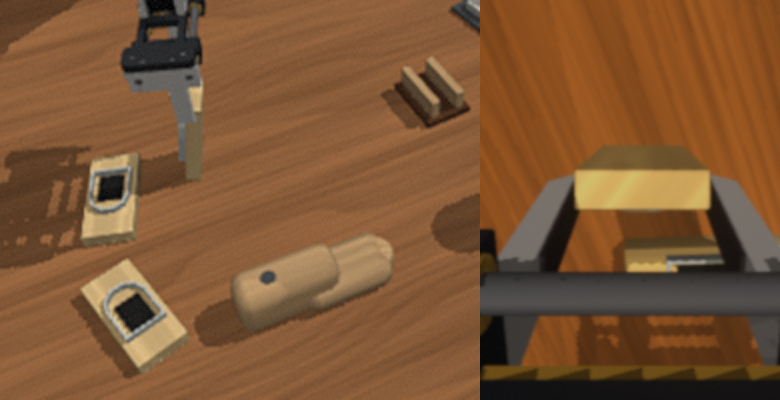

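The scene crop shows the die hanging vertically in the fingers. In the wrist crop its plain face is towards the camera, so the rule faces away towards -y. Next I grip firmly, lift and carry it to just short of the pad.

Run:
```python
from h import *
go([.532,.097,.23],np.radians(9))
```

```text
shift [ 373.3 -105.6 -100.7]
turn -28.2 or 151.8
```

```bash
python3 -m jog '[[[0,0,0],0,50],[[0,0,-20],0,50],[[0,0,-50],0,50],[[0,0,-80],0,50],[[15,-4,-100],-1,50],[[45,-12,-100],-3,50],[[85,-24,-100],-6,50],[[125,-35,-100],-9,50],[[165,-46,-100],-12,50],[[205,-58,-100],-15,50],[[245,-69,-100],-18,50],[[285,-80,-100],-21,50],[[320,-90,-100],-24,50],[[350,-99,-100],-26,50],[[367,-104,-100],-28,50],[[373,-106,-100],-28.2,50],[[373,-106,-100],-28.2,50],[[373,-106,-100],-28.2,50]]' 25
python3 - <<'E'
from h import *
b=r.capture("wrist")
cv2.imwrite("pics/w3.png",cv2.resize(b[:,:,::-1],(800,600),interpolation=cv2.INTER_CUBIC))
E
```

```text
clock: 7.75
tcp_pos: [0.5316, 0.0955, 0.2296]
eef_rot: [[-0.155, 0.988, 0.0], [0.988, 0.155, -0.0], [-0.0, 0.0, -1.0]]
ft_force: [0.1, -0.5, -1.3]
gripper_width: 0.0558
grip_force: 25.0
```

View pics/w3.png

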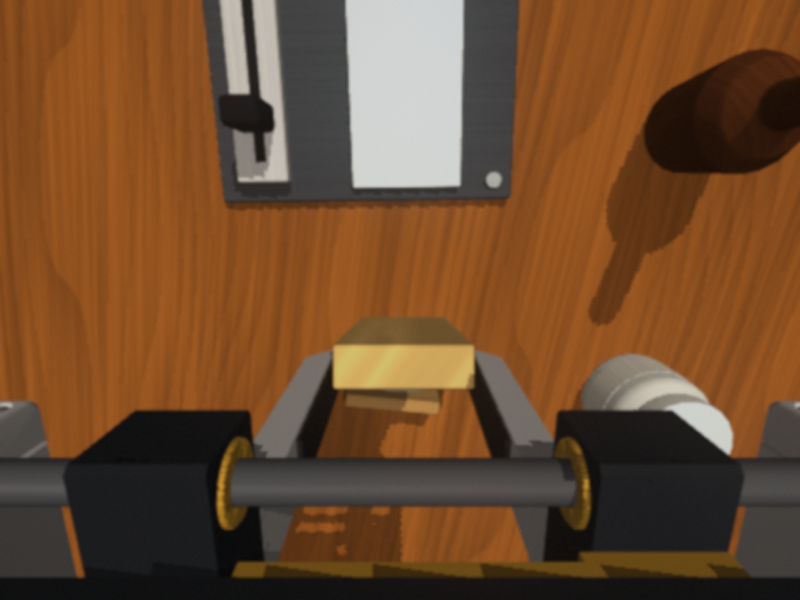

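The wrist view shows the pad's near edge from (353,188) to (461,187), with its sides running up to (346,0) and (464,0). The lock grip is near (246,112), and the die hangs square in the fingers.

Run:
```python
from h import *
P=lambda a,b,z=.014: ray("wrist",(a*.64,b*.64),z)[:2]
q=[P(353,188),P(461,187),P(464,0),P(346,0)]
for x in q: print(x.round(4))
ang=lambda v:np.degrees(np.arctan2(v[1],v[0]))
print(ang(q[3]-q[0]),ang(q[2]-q[1]),ang(q[1]-q[0])+90,np.linalg.norm(q[1]-q[0]),np.linalg.norm(q[2]-q[3]))
for A in (98,99,100,101):
    u=np.array([np.cos(np.radians(A)),np.sin(np.radians(A))]); c=(q[0]+q[1])/2+.075*u; print(A,c)
A=np.radians(99);u=np.array([np.cos(A),np.sin(A)])
c=(q[0]+q[1])/2+.075*u
print("tcp along/across rel pad centre",(r.observe()["tcp_pos"][:2]-c)@u,(r.observe()["tcp_pos"][:2]-c)@[u[1],-u[0]])
# tool->die bottom height, lock
print(P(246,100,.0625),P(235,182,.022),P(289,182,.022))
```

```text
[0.479 0.168]
[0.5642 0.1822]
[0.5418 0.3111]
[0.4572 0.2979]
99.54659114241055 99.82398417337748 99.43835054487808 0.08633873838312255 0.0857102330694867
98 [0.51114139 0.24936338]
99 [0.50984679 0.2491699 ]
100 [0.50855576 0.24895386]
101 [0.5072687  0.24871532]
tcp along/across rel pad centre -0.1550128014375646 -0.0025515086095405787
[0.40699549 0.21278768] [0.38835898 0.15819393] [0.42998139 0.16473156]
```

Run:
```python
from h import *
A=np.radians(99.6);u=np.array([np.cos(A),np.sin(A)])
go([*(np.array([.509,.248])+.070*u),.146],A+np.pi/2)
```

```text
shift [224.    0.5  83.5]
turn -0.7 or 179.3
```

```bash
python3 -m jog '[[[20,0,0],-0.7,50],[[50,0,0],-0.7,50],[[90,0,0],-0.7,50],[[130,0,0],-0.7,50],[[170,0,0],-0.7,50],[[200,0,15],-0.7,50],[[217,0,35],-0.7,50],[[224,0.5,55],-0.7,50],[[224,0.5,72],-0.7,50],[[224,0.5,80],-0.7,50],[[224,0.5,82],-0.7,50],[[224,0.5,82],-0.7,50]]' 25
python3 - <<'E'
from h import *
a=r.capture("scene")
cv2.imwrite("pics/s4.png",cv2.resize(a[40:240,240:480,::-1],(720,600),interpolation=cv2.INTER_CUBIC))
E
```

```text
clock: 9.3
tcp_pos: [0.4973, 0.3178, 0.1479]
eef_rot: [[-0.168, 0.986, 0.001], [0.986, 0.168, 0.0], [0.0, 0.001, -1.0]]
ft_force: [0.3, 0.2, -2.3]
gripper_width: 0.0554
grip_force: 25.0
```

View pics/s4.png

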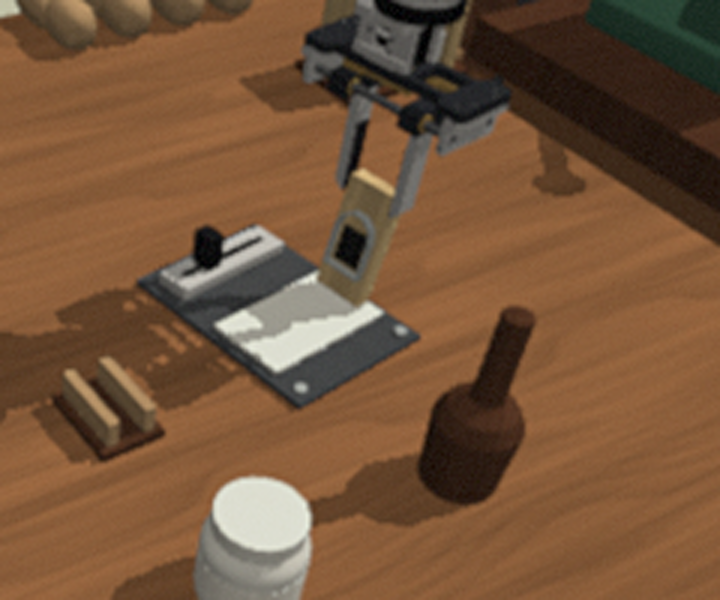

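The scene crop shows the die vertical over the pad's far end, with its foot at about (345,300) in the crop and the rule facing the pad's length. Now I tilt it down with a light grip.

```bash
python3 -m jog '[[[0,0,0],0,50],[[0,0,3],0,50],[[0,0,5],0,50],[[-5,0,6],0,50],[[-12,0,6],0,50],[[-19,0,6],0,50],[[-28,0,8],0,50],[[-38,0,10],0,50],[[-47,0,13],0,50],[[-56,0,16],0,50],[[-64,0,20],0,50],[[-73,0,25],0,50],[[-73,0,25],0,50]]' 5
python3 - <<'E'
from h import *
a=r.capture("scene")
cv2.imwrite("pics/s5.png",cv2.resize(a[80:200,280:440,::-1],(640,480),interpolation=cv2.INTER_CUBIC))
E
```

```text
clock: 10.98
tcp_pos: [0.5094, 0.2449, 0.1223]
eef_rot: [[-0.168, 0.986, -0.0], [0.986, 0.168, -0.001], [-0.001, -0.0, -1.0]]
ft_force: [0.1, -0.9, 2.9]
gripper_width: 0.0558
grip_force: 5.0
```

View pics/s5.png

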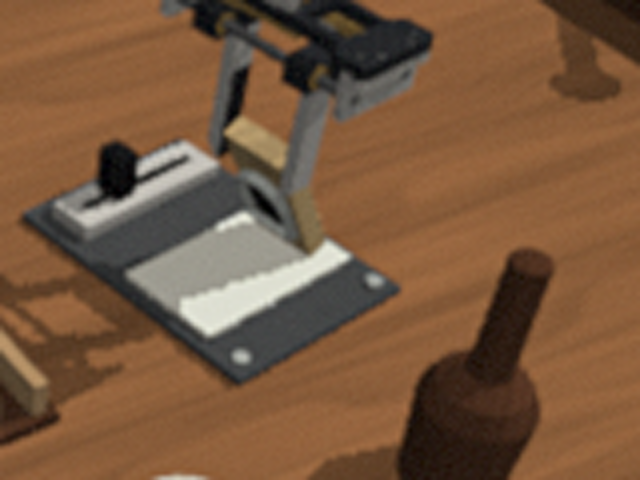

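The crop shows the die leaning about 40° onto its rule side, its foot still on the pad at about (315,245). I continue laying it down.

```bash
python3 -m jog '[[[-7,0,6],0,50],[[-14,0,12],0,50],[[-21,0,20],0,50],[[-27,0,28],0,50],[[-32,0,36],0,50],[[-36,0,45],0,50],[[-40,0,54],0,50],[[-43,0,61],0,50],[[-45,0,66],0,50],[[-47,0,70],0,50],[[-47,0,72],0,50],[[-47,0,72],0,50]]' 5
python3 - <<'E'
from h import *
a=r.capture("scene");b=r.capture("wrist")
cv2.imwrite("pics/s6.png",np.hstack([cv2.resize(a[80:200,280:400,::-1],(400,400),interpolation=cv2.INTER_CUBIC),cv2.resize(b[100:320,150:370,::-1],(400,400),interpolation=cv2.INTER_CUBIC)]))
E
```

```text
clock: 12.52
tcp_pos: [0.5171, 0.1998, 0.0504]
eef_rot: [[-0.169, 0.986, 0.0], [0.986, 0.169, -0.0], [-0.0, -0.0, -1.0]]
ft_force: [-0.1, -0.5, -1.6]
gripper_width: 0.056
grip_force: 5.0
```

View pics/s6.png

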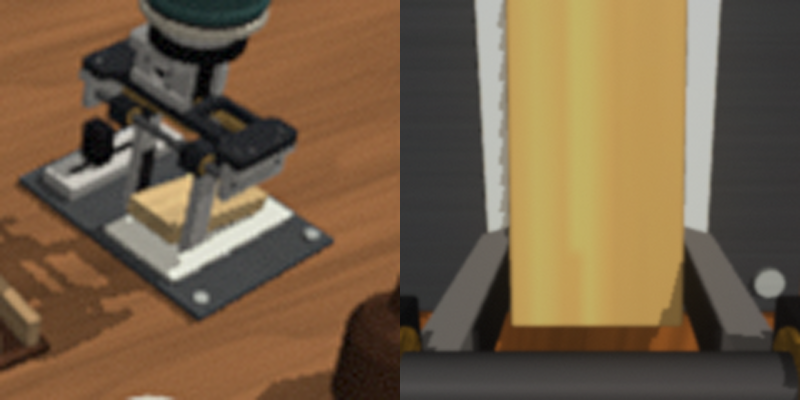

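The die lies flat, plain face up, between the fingers and square over the pad. The wrist still carries some weight, so I lower a little, open and rise.

```bash
python3 -m jog '[[[0,0,1],0,50],[[0,0,2],0,50],[[0,0,2.5],0,50],[[0,0,2.5],0,58],[[0,0,2.5],0,66],[[0,0,2.5],0,80],[[0,0,2.5],0,80],[[0,0,-20],0,80],[[-10,0,-60],0,80],[[-40,0,-110],0,80],[[-70,0,-150],0,80],[[-70,0,-150],0,80],[[-70,0,-150],0,80]]' 5
python3 - <<'E'
from h import *
b=r.capture("wrist")
cv2.imwrite("pics/w7.png",cv2.resize(b[:,:,::-1],(800,600),interpolation=cv2.INTER_CUBIC))
E
```

```text
clock: 14.25
tcp_pos: [0.5285, 0.1313, 0.1999]
eef_rot: [[-0.169, 0.986, -0.001], [0.986, 0.169, 0.0], [0.0, -0.001, -1.0]]
ft_force: [0.4, 0.4, 0.1]
gripper_width: 0.0802
grip_force: 0.0
```

View pics/w7.png

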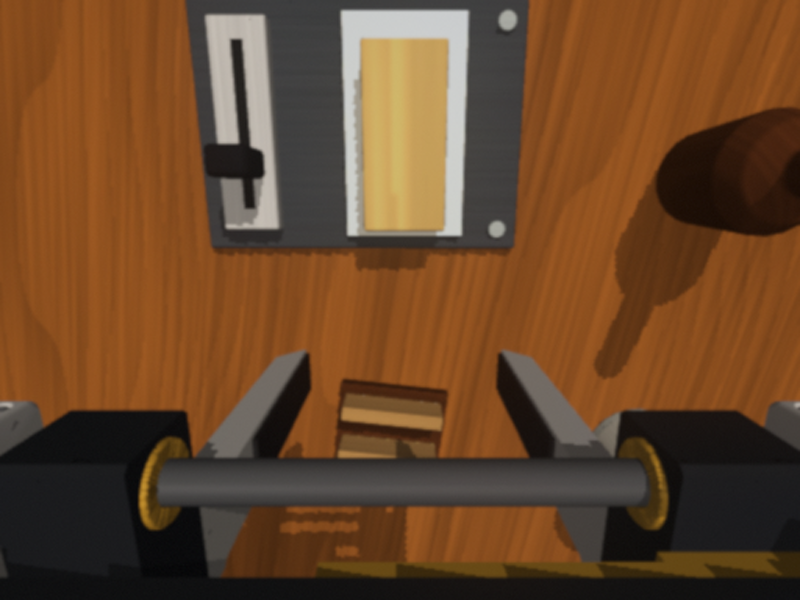

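The wrist view shows the die's plain face at (361,39)–(444,231) inside the pad at (341,10)–(462,236). The lock grip is at (203–265, 143–180), and the track's far end is at the top.

Run:
```python
from h import *
P=lambda l,z: np.array([ray("wrist",(a*.64,b*.64),z)[:2] for a,b in l])
def rep(n,q):
    e=(q[0]+q[1]-q[2]-q[3])/2; w=(q[1]+q[2]-q[0]-q[3])/2
    print(n,q.mean(0).round(4),"L",np.linalg.norm(e).round(4),"W",np.linalg.norm(w).round(4),"ang",np.degrees(np.arctan2(e[1],e[0])).round(2)); return q.mean(0),e/np.linalg.norm(e)
c,u=rep("pad",P([(341,10),(468,11),(462,236),(347,236)],.014))
d,v=rep("die",P([(361,39),(448,38),(444,231),(364,230)],.040))
print("offset along/across mm",(d-c)@u*1e3,(d-c)@[u[1],-u[0]]*1e3)
t,_=rep("track",P([(205,15),(264,14),(280,229),(226,230)],.022))
print(P([(203,143),(243,143),(205,175),(241,178)],.0625), P([(262,180)],.022))
w=np.array([u[1],-u[0]]); lk=c-.112*w
print("lock line at centre y:",lk,"start s~",(P([(224,160)],.0625)[0]-c)@u, (P([(224,160)],.0625)[0]-c)@w)
```

```text
pad [0.5082 0.2489] L 0.1497 W 0.086 ang 99.83
die [0.5096 0.2396] L 0.119 W 0.0551 ang 99.67
offset along/across mm -9.395962846891065 -0.19769632772498974
track [0.3983 0.2301] L 0.1392 W 0.0393 ang 100.01
[[0.38832235 0.21385234]
 [0.41260831 0.21803417]
 [0.39069355 0.19512305]
 [0.41306942 0.19715197]] [[0.4137188  0.19749874]]
lock line at centre y: [0.39783373 0.22976355] start s~ -0.024005318222246344 -0.11214659369086181
```

The die is 9 mm off along the pad, so I regrip it at its centre and shift it.

Run:
```python
from h import *
go([.5096,.2396,.050],np.radians(9.7))
```

```text
shift [1.097e+02 1.000e-01 1.494e+02]
turn 0.1 or -179.9
```

```bash
python3 -m jog '[[[50,0,40],0,85],[[100,0,80],0,85],[[110,0,120],0,85],[[110,0,149.5],0,85],[[110,0,149.5],0,85],[[110,0,149.5],0,50],[[110,0,149.5],0,50],[[110,0,149.5],0,50],[[110,0,149.5],0,50],[[110,0,149.5],0,50],[[110,0,146.5],0,50],[[113,0,145.5],0,50],[[117,0,145.5],0,50],[[119,0,146],0,50],[[119,0,148],0,50],[[119,0,149.5],0,50],[[119,0,150],0,50],[[119,0,150],0,50]]' 15;  python3 -m jog '[[[0,0,0.5],0,58],[[0,0,0.5],0,66],[[0,0,0.5],0,80],[[0,0,0.5],0,80],[[0,0,-20],0,80],[[-10,0,-60],0,80],[[-50,0,-110],0,80],[[-90,0,-150],0,80],[[-119,0,-150],0,80],[[-119,0,-150],0,80],[[-119,0,-150],0,80]]'
python3 - <<'E'
from h import *
b=r.capture("wrist")
cv2.imwrite("pics/w8.png",cv2.resize(b[:250,100:350,::-1],(600,600),interpolation=cv2.INTER_CUBIC))
E
```

```text
clock: 16.55
tcp_pos: [0.5088, 0.2481, 0.0513]
eef_rot: [[-0.169, 0.986, -0.0], [0.986, 0.169, 0.001], [0.001, -0.0, -1.0]]
ft_force: [-8.4, -1.2, 19.8]
gripper_width: 0.0556
grip_force: 15.0
clock: 17.92
tcp_pos: [0.5287, 0.1314, 0.2002]
eef_rot: [[-0.169, 0.986, -0.0], [0.986, 0.169, 0.0], [0.0, -0.0, -1.0]]
ft_force: [-0.2, 0.8, 0.2]
gripper_width: 0.0801
grip_force: 0.0
```

View pics/w8.png

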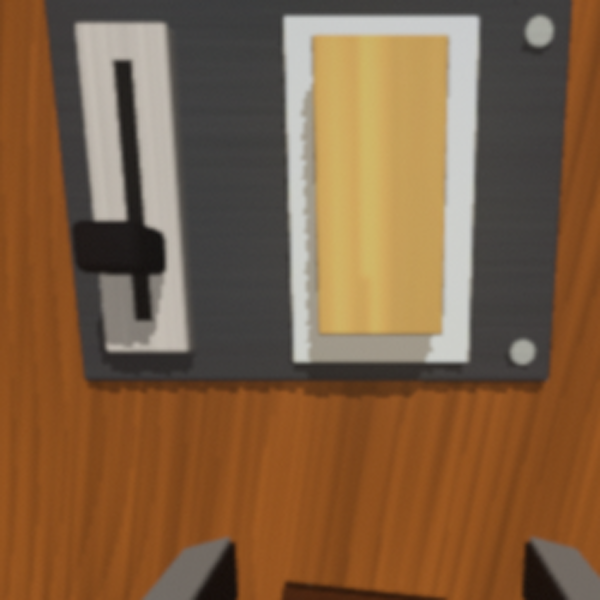

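The die's plain face is at (312,36)–(441,333) within the pad at (283,16)–(469,361). The lock grip is at about (118,247), and its slot runs from y=60 to y=320.

Run:
```python
from h import *
P=lambda l,z: np.array([ray("wrist",(100+a/2.4,b/2.4),z)[:2] for a,b in l])
q=P([(283,16),(479,15),(469,361),(294,361)],.014); c=q.mean(0)
d=P([(312,36),(449,36),(441,333),(319,333)],.040)
A=np.radians(99.7);u=np.array([np.cos(A),np.sin(A)]);w=np.array([u[1],-u[0]])
print("pad",c,"die",d.mean(0),"off",(d.mean(0)-c)@u,(d.mean(0)-c)@w)
l=P([(75,222),(76,271)],.0625); print("lock edges s",(l-c)@u,(l-c)@w)
s=P([(122,60),(143,320)],.022); print("slot s",(s-c)@u)
go([*(c-.112*w-.062*u),.060],A+np.pi/2)
```

```text
pad [0.50854429 0.24962764] die [0.50824819 0.24853343] off -0.0010286752109071103 -0.0004762294483621846
lock edges s [-0.01575072 -0.03462037] [-0.12311985 -0.12475846]
slot s [ 0.05478546 -0.05508853]
shift [  57.8 -111.8  140.2]
turn 0.1 or -179.9
```

```bash
python3 -m jog '[[[15,-40,0],0,40],[[35,-80,30],0,0],[[58,-112,60],0,0],[[58,-112,100],0,0],[[58,-112,130],0,0],[[58,-112,140],0,0],[[58,-112,140],0,0],[[68,-112,140],0,0],[[74,-112,140],0,0],[[80,-112,140],0,0],[[88,-112,140],0,0],[[96,-112,140],0,0],[[104,-112,140],0,0],[[112,-112,140],0,0],[[120,-112,140],0,0],[[128,-112,140],0,0],[[134,-112,140],0,0],[[138,-112,140],0,0],[[140,-112,140],0,0]]' 20
```

```text
clock: 20.35
tcp_pos: [0.3949, 0.25, 0.0604]
eef_rot: [[-0.169, 0.986, 0.0], [0.986, 0.169, -0.0], [-0.0, -0.0, -1.0]]
ft_force: [2.1, -2.3, 0.9]
gripper_width: 0.0005
grip_force: 1.0
```

Contact at about 2–3 N. I carry on in small steps towards the stop.

```bash
python3 -m jog '[[[1.5,0,0],0,0],[[3,0,0],0,0],[[4.5,0,0],0,0],[[6,0,0],0,0],[[6,0,0],0,0]]'; python3 -m jog '[[[1,0,0],0,0],[[2,0,0],0,0],[[3,0,0],0,0],[[3,0,0],0,0]]'
```

```text
clock: 20.98
tcp_pos: [0.394, 0.255, 0.0604]
eef_rot: [[-0.168, 0.986, -0.0], [0.986, 0.168, -0.001], [-0.001, -0.0, -1.0]]
ft_force: [2.3, -8.0, 4.1]
gripper_width: 0.0007
grip_force: 3.7
clock: 21.48
tcp_pos: [0.3939, 0.2555, 0.0605]
eef_rot: [[-0.166, 0.986, -0.0], [0.986, 0.166, -0.004], [-0.003, -0.001, -1.0]]
ft_force: [4.1, -23.9, 15.1]
gripper_width: 0.0001
grip_force: 12.4
```

The force climbs with no further motion, so this is the stop. I back off, rise and check.

```bash
python3 -m jog '[[[-10,0,0],0,0],[[-20,0,0],0,0],[[-20,0,-40],0,0],[[-40,50,-100],0,0],[[-80,100,-140],0,0],[[-120,112,-140],0,0],[[-140,112,-140],0,0],[[-140,112,-140],0,0],[[-140,112,-140],0,0]]'
python3 - <<'E'
from h import *
b=r.capture("wrist")
cv2.imwrite("pics/w9.png",cv2.resize(b[:250,100:350,::-1],(600,600),interpolation=cv2.INTER_CUBIC))
E
```

```text
clock: 22.6
tcp_pos: [0.527, 0.1406, 0.2002]
eef_rot: [[-0.17, 0.985, -0.001], [0.985, 0.17, 0.0], [0.0, -0.0, -1.0]]
ft_force: [0.2, -0.1, 0.0]
gripper_width: 0.0005
grip_force: 0.0
```

View pics/w9.png

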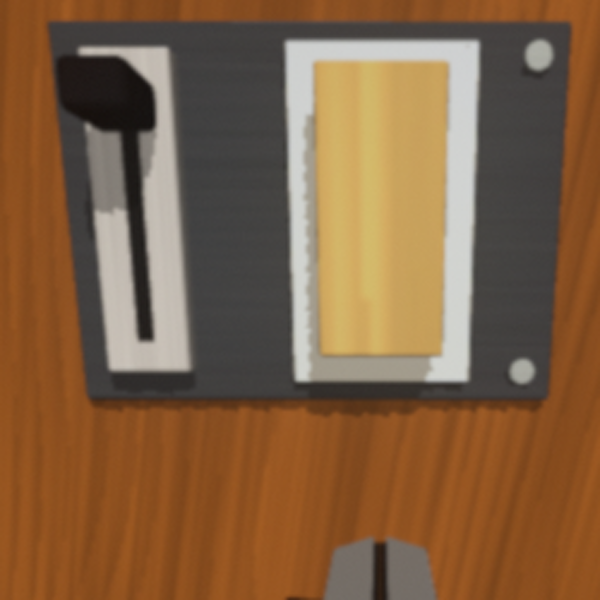

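The lock grip now sits at the far end of its slot, at about (95,85), and the die is still centred on the pad.

```bash
python3 -c "
from station import r
print(r.finish_job())"
```

```text
the job is handed in; nothing more can be done
None
```

I turned the die over and laid it rule down on the pad, measured about 1 mm off centre and square to within about 0.2°. I then pushed the lock grip until it stopped moving at about 24 N, and handed the job in at about 23 s; no verdict came back.

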